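Unlock the plate shuttle and bring the plate under the aspirator

TASK

Unlock the aspirator's plate shuttle: by feel, pull up its teal spring plunger just to the end of its pull, twist it clockwise over its rest notch, ease it down and let go so that it stays up by itself. Then take the teal post and slide the carriage along its rails until its nose rests gently against the rubber stop, with the plate still lying in its nest, and let go. Do not force the plunger or let it snap, do not ram the stop, and leave everything else on the bench where it is.

Things in the scene. Friction and masses are not known exactly. Their poses are not given: they have to be found in the camera images.
- stand: the plate shuttle, fixed: white base 240 x 400 mm, 18 mm high, with two rails along its y. Origin on the bench midway between the rails; y along the rails to the rubber stop, x away from the side with plunger and post, z up. A bridge with eight tubes crosses at y = 80 mm: beam x = -48 to 100 mm, 98 to 122 mm high, rear column, knob to 136 mm. The plunger is at x = -95, y = -140 mm
- plunger: sprung index plunger, upright: steel pin, teal wing grip on top. Origin on its axis, 60 mm above the bench when locked; z up, y along the grip's bar. A dark cross pin parallel to the bar rides in a slotted steel collar (25 mm across, top 86 to 98 mm high). Keep its contact with collar and carriage below 18 N: straining it at the end of its pull or turn, or letting it snap down, exceeds that
- grip (a point): in the wing grip, on the plunger's axis, 7 mm below its top, 120 mm above the bench when locked: a good height to pinch its 13 mm width. The grip is a bar 40 mm long (its y, along the rails when locked; white stripe on top), 24 mm high, from 103 to 127 mm; fingertips may reach 17 mm below this point. Free all round
- plunger_lift (a joint): pull-up of the plunger, m; 0 locked. Its spring pulls down 5.6 N when locked plus 0.25 N per mm. The collar's height varies by 12 mm, unreported, so go by feel: a hard end of pull comes at 0.011 to 0.023 (force suddenly above the spring's 11.4 N). The cross pin is free to turn only in the last 1.7 mm before that end. The rest notch holds it 4.7 mm below that end (0.0065 to 0.0185)
- plunger_turn (a joint): turn of the plunger, clockwise seen from above, rad; 0 locked. The other way is blocked, and so is any turn while the cross pin is in its slot. Over the rest notch at 1.22; a lug ends the turn 0.1 farther. Eased down there, the cross pin settles in the notch, the spring's pull leaves the hand and the plunger stays up when let go (1.1 to 1.35)
- carriage: the aluminium carriage on the rails, deck 116 x 150 x 10 mm with a navy rim that forms the plate nest. Origin at the middle of the deck's underside, 36 mm above the bench; axes as stand. Its flat tongue on the -x side carries the index hole. It weighs 0.6 kg and drags with about 2.5 N of friction
- push_post (a point): centre of the teal upright post on the carriage's -x side, diameter 16 mm, 42 mm high, standing on the lug at 44 mm above the bench and reaching 86 mm; this point is 67 mm above the bench
- carriage_slide (a joint): travel of the carriage from its locked place towards the stop, m; at the stop 0.122 to 0.138
- carriage_nose (a point): middle of the carriage's end face (deck, 41 mm above the bench) that meets the stop
- stop: adjustable end stop: steel screw with a black rubber tip 14 mm across, in the end block of the rails. Origin at the middle of the tip's face, 41 mm above the bench; y along the rails, away from the carriage. Its setting varies by 16 mm. The rubber gives about 1 mm for 8 N; keep the carriage's push on it below 20 N
- plate_centre (a point): centre of the white 96-well plate, 128 x 86 x 14 mm with pink wells, loose in the nest of the carriage (deck 46 mm above the bench)
- plate_lid: clear flat plate lid 86 x 128 x 8 mm lying on the bench beside the shuttle; bystander
- tip_box: pipette tip box 84 x 122 x 72 mm, pale with navy lid; bystander
- dish_stack: stack of two pink culture dishes, 94 mm across, 32 mm high, on the bench in front of the shuttle; bystander
- media_bottle: amber bottle with orange cap, 64 mm across, 150 mm high; bystander
- tube_rack: yellow tube rack 70 x 140 x 45 mm with capped tubes to 59 mm; bystander
- marker: marker pen 110 mm long, 12 mm thick, on the bench in front of the shuttle; bystander
- strip_box: small blue box 60 x 40 x 38 mm standing on the shuttle's base plate behind the stop; bystander
There are look-alikes about, which are no part of the job. What is shaped like the part that bears plate_centre but orange or red is not meant.

How it is judged:
By the outcome, as a careful person would: the job done as asked, in the order asked, and still so for the second after the job is handed in, with the robot touching nothing.
It also fails if it takes over 72 s, if anything falls off the work surface, if the arm or the gripper's body presses on something with over 40 N, if the wrist force passes 120 N, or if a joint passes its speed limit or range.

ROBOT

A 6-joint arm with a two-finger parallel gripper is mounted at the origin on the work surface. World frame = base frame: x ahead of the robot, y to its left, z up, the work surface at z = 0. Lengths are in mm, angles in rad, forces in N, time in s.
With the tool pointing down it reaches from about 150 to 775 mm from the base axis. Payload 6.1 kg.
Tool frame: the origin (TCP) lies midway between the tips of the shut fingers; the grasp point (between the pads) lies 19 mm behind it; y points along the fingers, x is the direction in which the jaws open and shut, and the axes are right-handed (so a half turn about y gives the same grasp; the last joint's range is limited). The gripper opens to 85 mm and grips with 20 to 120 N. Pads are 22 mm wide; open, the fingers measure 114 mm over their backs; the gripper's body (76 mm by 85 mm) begins 54 mm behind the grasp point. The pads swing forward as they close: fully open they stand 13 mm farther back than shut.
Start: joints at [-1.119, 0.126, -0.04, 1.405, 0, 1.571], TCP at [229.199, -472.309, 231.295] pointing down, gripper open.
Joint ranges: [-2.72, 2.72], [-0.95, 1.95], [-1.27, 1.35], [-1.78, 2.02], [-1.46, 1.47], [-3.14, 3.14]. Speed limits (rad/s): [2.39, 2.39, 3.01, 3.14, 3.14, 3.14].

INTERFACE

Orientations are given as a 3x3 rotation matrix whose columns are the frame's x, y, z axes.
In Python, from station import robot, viewer gives the robot as it stands.
- The arm moves only by the tool send_rows, never from a script. Its arguments are lists of equal length, an entry for each row: "grip": the finger opening in mm, from 0 to 85.4; "xyz": the shift along the world's x, y, z in mm, a list of three; "roll": the turn about the world's z in degrees. In form: {"grip": [grip, ...], "xyz": [[dx, dy, dz], ...], "roll": [roll, ...]}. A call has 1 to 8 rows; each row is the pose to reach, as a shift and turn from the pose measured when the call began; what a row does not reach only later rows make up. A row lasts 1/10 s, in which the tool goes at most 50 mm and 8.59 degrees, less where a joint would pass 70% of its speed; a pose out of reach is approached as far as the arm can. A call with a gripper value outside its range is refused whole. The fingers move at their own pace and stop on an object; "grip_force" is the grip in N (left out, the last holds). Time passes only in rows, so rows that repeat a pose let the fingers close. It gives the time, the measured TCP pose, the force and the opening at its end, in the units of the state.
- robot.read_state(): the state, without advancing time (a new reading comes with each control period).
- viewer.capture(name): name is "scene" or "top"; returns a dict with "img" (420x560x3 uint8, red, green, blue), "range_z" (420x560 float32, mm along the optical axis (not along the pixel's ray), 0 where there is no reading), "mtx" (3x3 intrinsics, pixels), "rvec" (rotation vector, rad) and "tvec" (3), from world to camera coordinates, as OpenCV has them. Camera axes: x right, y down, z forward; pixel columns grow to the right and rows downward; lengths in mm; the calibration is good to about 2 mm. A picture is of the moment at which its call begins.
- robot.hand_in(): hands the job in, once; it reports no verdict.
The state is a dict: "t": time; "joint_positions": joint angles; "qd": joint speeds; "joint_torque": joint torques, N m; "tcp_pos": TCP position; "ee_rot": TCP orientation; "wrist_force": force on the tool from outside, world axes, zero at the start; "torque": the same for the moment, N m; "width": finger opening in mm.
Only numpy, scipy, OpenCV 4.12 (cv2) and the standard library are available. Lean on these libraries where they do the work, as an engineer would, in place of code of your own. Each camera call takes 0.05 s, during which the arm holds its last target. There are 200 camera calls.

## Working session

There is one attempt and no reset: what is moved stays moved. The work goes in short steps, Python scripts to look and compute and a tool call to move; the robot and the scene stay as the last step left them, time stands still between calls to the robot, and variables do not carry over. Pictures are saved under pics/ and viewed, about 8 in all and at most 12, crops included, and the job is handed in when it is done.

Besides the shell and the picture viewer there is one more tool, called after "Call:" as name([rows], argument=value, ...), one row to a line, values as JSON. send_rows: Moves the arm, as the interface text tells. Its arguments: {"type":"object","properties":{"grip":{"type":"array","items":{"type":"number"}},"xyz":{"type":"array","items":{"type":"array","items":{"type":"number"}}},"roll":{"type":"array","items":{"type":"number"}},"grip_force":{"type":"number"}},"required":["grip","xyz","roll"]}

```bash
mkdir -p pics; ls; cat > h.py <<'E'
import numpy as np,cv2
from station import robot,viewer
def cap(n,save=None):
    d=viewer.capture(n)
    np.savez('/tmp/%s.npz'%(save or n),**d)
    return d
def px2w(d,u,v,z=None):
    R=cv2.Rodrigues(np.array(d['rvec'],float))[0];t=np.array(d['tvec'],float).ravel()
    r=np.linalg.inv(d['mtx'])@[u,v,1];c=-R.T@t
    if z is None: return R.T@(r*d['range_z'][int(round(v)),int(round(u))]-t)
    w=R.T@r;return c+w*(z-c[2])/w[2]
def proj(d,p):
    return cv2.projectPoints(np.array(p,float).reshape(-1,3),np.array(d['rvec'],float),np.array(d['tvec'],float),d['mtx'],None)[0].reshape(-1,2)
def save(n,im,sc=1):
    cv2.imwrite('pics/'+n,cv2.resize(im[:,:,::-1],None,fx=sc,fy=sc,interpolation=cv2.INTER_CUBIC))
E
python3 - <<'E'
from h import *
print(robot.read_state())
for n in('scene','top'):
    d=cap(n); save(n+'0.png',d['img'],1.4)
    R=cv2.Rodrigues(np.array(d['rvec'],float))[0];print(n,-R.T@np.array(d['tvec']).ravel(),R[2],d['mtx'][0,0])
E
```

```text
pics
{'t': 0.0, 'joint_positions': array([-1.11900101e+00,  1.26405224e-01, -4.06403679e-02,  1.40536723e+00,
       -7.15339898e-06,  1.57082259e+00]), 'qd': array([ 2.63993944e-03, -3.98191313e-04,  1.10471247e-03,  3.54400253e-05,
       -7.03134890e-04,  4.54428101e-04]), 'joint_torque': array([-8.81949527e-04, -4.35910857e+01,  3.52926171e+01,  1.71836838e-02,
       -7.27575934e-05, -8.66615153e-06]), 'tcp_pos': array([ 229.02623281, -471.9599495 ,  230.50040551]), 'ee_rot': array([[ 4.36557219e-01, -7.12166147e-04,  8.99676213e-01],
       [-8.99675042e-01,  1.45117808e-03,  4.36557800e-01],
       [-1.61649209e-03, -9.99998693e-01, -7.19584092e-06]]), 'wrist_force': array([ 0.06491551, -1.49664508,  0.06412672]), 'torque': array([-0.03401798,  0.02065729, -0.07176664]), 'width': 85.2828901274832}
scene [1258.3066242   -80.99320877 1024.39189386] [-0.60971659  0.1106642  -0.78485611] 422.4804431051679
top [ 306.42809215   27.07692585 1143.47085459] [ 2.12717259e-01  5.26905003e-04 -9.77113653e-01] 454.31563824814225
```

View pics/scene0.png

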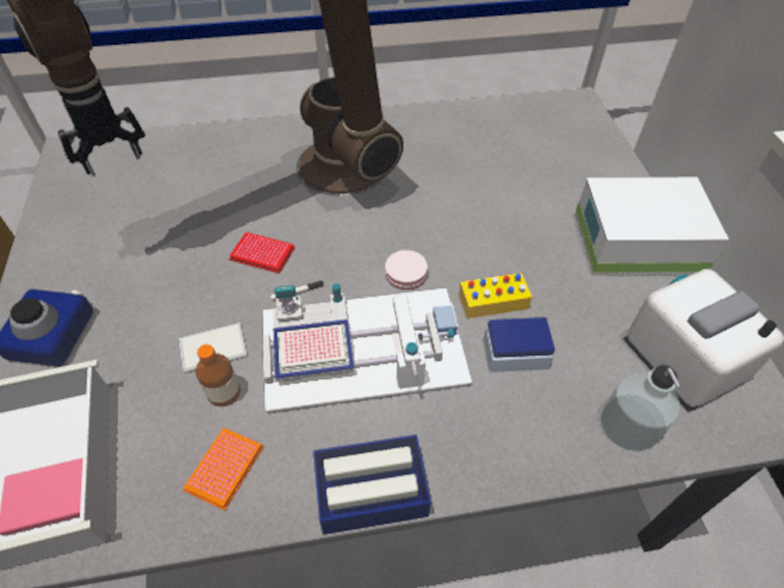

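View pics/top0.png

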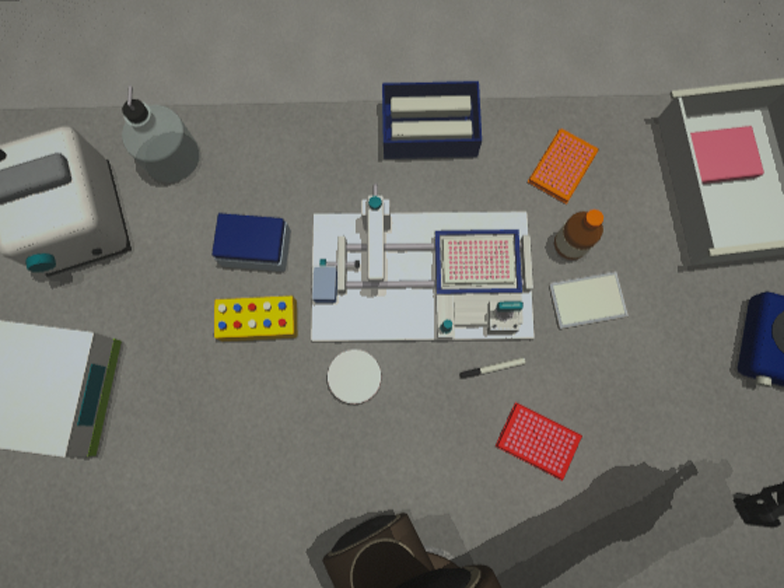

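The shuttle is seen in both views: the plunger grip is near scene (291,291) and top (510,306), and the post near scene (336,290) and top (447,325). In the top view, image up is world +x and left is +y. Next I'll enlarge crops of both.

```bash
python3 - <<'E'
from h import *
s=np.load('/tmp/scene.npz');t=np.load('/tmp/top.npz')
a=cv2.resize(s['img'][195:235,188:258],None,fx=8,fy=8,interpolation=cv2.INTER_CUBIC) #v195,u188
b=cv2.resize(t['img'][205:245,306:386],None,fx=8,fy=8,interpolation=cv2.INTER_CUBIC)
o=np.zeros((320*2,640,3),np.uint8)[:600]
o=np.zeros((640,640,3),np.uint8);o[:320,:560]=a;o[320:,:640]=b
save('crop1.png',o,0.93)
# base corners from top, z=18
for u,v in((313,213),(527,212),(533,340),(311,341)): print(px2w(t,u/1.4,v/1.4,18).round(1))
# teal blobs
for n,d in(('scene',s),('top',t)):
    h=cv2.cvtColor(d['img'],cv2.COLOR_RGB2HSV)
    m=cv2.inRange(h,(80,120,50),(98,255,255))
    k,l,st,c=cv2.connectedComponentsWithStats(m)
    for i in range(1,k):
        if st[i,4]>8:
            P=np.array([px2w(d,u,v) for v,u in np.argwhere(l==i)])
            print(n,st[i],c[i].round(1),np.median(P,0).round(1),np.percentile(P[:,2],[5,95]).round(0))
E
```

```text
[709.8 172.9  18. ]
[ 702.4 -225.6   18. ]
[ 462.4 -220.3   18. ]
[469.5 175.3  18. ]
scene [481 196   9   5  15] [485.5 197.8] [602.  620.4 121.2] [117. 123.]
scene [238 203   4   4  13] [239.6 204.6] [487.3 -63.5  85.9] [84. 88.]
scene [197 205  13   4  27] [203. 207.] [ 513.  -164.2  125.2] [123. 129.]
scene [320 235   4   5  14] [321.6 236.6] [610.2 151.3  49.7] [46. 53.]
scene [291 245   7   6  35] [293.8 247.6] [689.9  53.9 136.4] [134. 138.]
top [264 140   8   9  55] [267.5 144.1] [684.9  53.6 136.7] [134. 140.]
top [ 19 181  19  11 128] [ 27.6 185.1] [603.4 618.2 119.3] [106. 124.]
top [229 185   4   4  14] [230.3 186.5] [607.1 151.9  51. ] [47. 55.]
top [356 216  17   5  56] [363.5 218.2] [ 503.2 -159.8  127.7] [124. 130.]
top [317 229   6   6  28] [319.5 231.2] [483.8 -63.   85.9] [85. 89.]
top [ 62 260   4  15  15] [ 63.5 267. ] [411.  525.3 105.5] [102. 108.]
top [ 55 276   7  27  30] [ 58.4 289.1] [361.9 533.9 104.2] [101. 107.]
```

View pics/crop1.png

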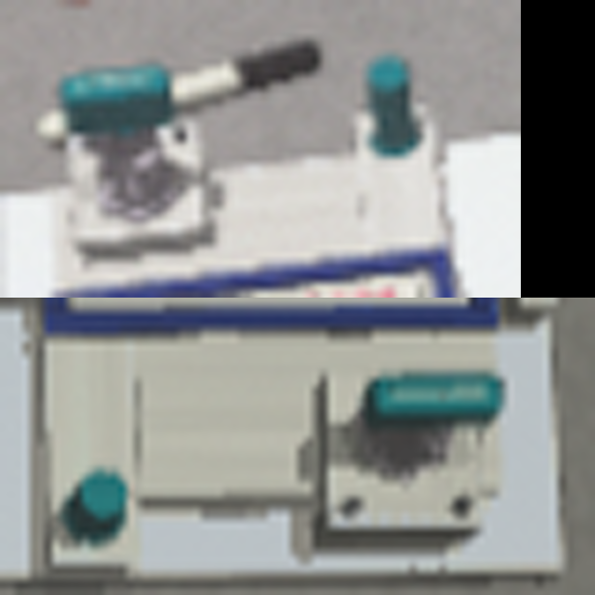

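```bash
cat >> h.py <<'E'
def tri(s,ps,t,pt):
    def P(d): return d['mtx']@np.c_[cv2.Rodrigues(np.array(d['rvec'],float))[0],np.array(d['tvec'],float).ravel()]
    X=cv2.triangulatePoints(P(s),P(t),np.array(ps,float).reshape(2,1),np.array(pt,float).reshape(2,1)).ravel();X=X[:3]/X[3]
    return X, np.r_[proj(s,X)[0]-ps,proj(t,X)[0]-pt]
E
python3 - <<'E'
from h import *
s=np.load('/tmp/scene.npz');t=np.load('/tmp/top.npz')
k=7.44
A=lambda u,v:(188-.5+u/k,195-.5+v/k)
B=lambda u,v:(306-.5+u/k,205-.5+(v-297.6)/k)
for n,a,b in(('griptop',(117,83),(437,393)),('posttop',(388,74),(103,494))):
    X,e=tri(s,A(*a),t,B(*b));print(n,X.round(1),e.round(2))
    for z in ((127,) if n[0]=='g' else (86,)): print(px2w(s,*A(*a),z).round(1),px2w(t,*B(*b),z).round(1))
# knob
X,e=tri(s,(293.8,247.6),t,(267.5,144.1));print(X,e)
# predicted grip top bar corner pixels at (502,-160)
# height map at grip from top view: points z>115 near
for n,d in(('s',s),('t',t)):
    P=[]
    for v in range(190,245):
        for u in range(185,390):
            if d['range_z'][v,u]>0:
                w=px2w(d,u,v)
                if abs(w[0]-505)<35 and abs(w[1]+162)<40 and w[2]>119: P.append(w)
    P=np.array(P);print(n,len(P),P.min(0).round(1),P.max(0).round(1),P.mean(0).round(1))
E
```

```text
griptop [ 507.1 -163.2  124.7] [-0.01 -0.   -0.01 -0.  ]
[ 509.1 -163.   127. ] [ 506.7 -162.8  127. ]
posttop [485.  -63.4  83.5] [ 0.15 -0.    0.16  0.01]
[487.  -63.9  86. ] [484.6 -62.8  86. ]
[686.33811198  54.82872625 132.33122319] [-0.02573566  0.00193978 -0.02372114 -0.00268225]
s 75 [ 501.9 -183.7  119.3] [ 516.2 -144.6  131.5] [ 510.3 -164.3  125.5]
t 102 [ 498.5 -183.3  119.5] [ 511.9 -142.8  132.1] [ 504.4 -162.5  126.5]
```

Call:
send_rows([
  [28, 31, -3],
  [61, 68, -6],
  [94, 105, -10],
  [127, 142, -15],
  [160, 178, -20],
  [193, 214, -25],
  [226, 250, -30],
  [258, 286, -35],
], grip=[40, 40, 40, 40, 40, 40, 40, 40], roll=[7, 15, 23, 31, 39, 47, 55, 63], grip_force=20)

```text
t: 0.9
tcp_pos: [488.0, -184.2, 195.1]
ee_rot: [[1.0, -0.002, 0.014], [-0.014, 0.0, 1.0], [-0.002, -1.0, 0.0]]
wrist_force: [0.9, -0.6, 1.0]
width: 39.8
```

Call:
send_rows([
  [10, 12, -10],
  [20, 23, -20],
  [20, 23, -35],
  [20, 23, -35],
], grip=[40, 40, 40, 40], roll=[0, 0, 0, 0])

```text
t: 1.3
tcp_pos: [506.7, -160.7, 157.7]
ee_rot: [[1.0, -0.006, 0.014], [-0.014, 0.001, 1.0], [-0.006, -1.0, 0.001]]
wrist_force: [-0.5, 0.9, -0.1]
width: 39.8
```

```bash
cat > st.py <<'E'
from h import *
s=robot.read_state();R=s['ee_rot']
print('t',s['t'],'q',s['joint_positions'].round(3),'tcp',s['tcp_pos'].round(2),'ang',np.degrees(np.arctan2(R[1,0],R[0,0])).round(2),'tilt',R[:,1].round(4),'F',s['wrist_force'].round(2),'T',s['torque'].round(3),'w',s['width'])
E
python3 st.py
```

```text
t 1.3 q [-3.070e-01  1.530e-01 -1.690e-01  1.255e+00 -1.000e-03  1.278e+00] tcp [ 506.72 -160.7   157.67] ang -0.79 tilt [-0.0059  0.0011 -1.    ] F [-0.47  0.88 -0.08] T [ 0.06   0.115 -0.013] w 39.825102903034455
```

```bash
python3 - <<'E'
from h import *
s=cap('scene');t=cap('top')
ps=(203.4,206.2);pt=(364.2,217.3)
a=cv2.resize(s['img'][165:235,165:265],None,fx=6,fy=6,interpolation=cv2.INTER_CUBIC)
b=cv2.resize(t['img'][190:250,320:420],None,fx=6,fy=6,interpolation=cv2.INTER_CUBIC)
o=np.vstack([a,b]);save('crop2.png',o,0.76)
tp=robot.read_state()['tcp_pos'];print(proj(s,tp),proj(t,tp))
E
```

```text
[[202.07232865 197.34138991]] [[366.22215387 214.10349879]]
```

View pics/crop2.png

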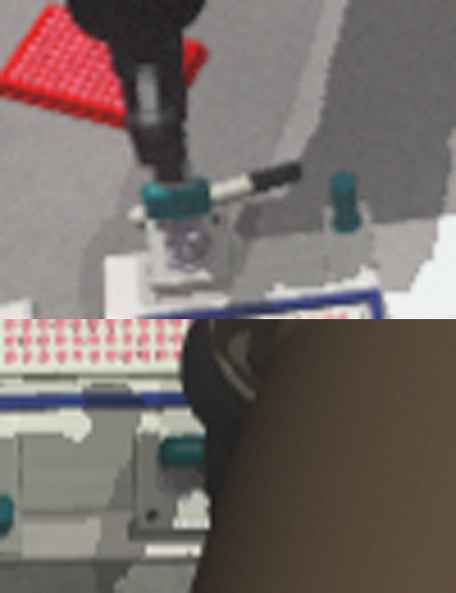

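The crop shows the finger centred over the grip in y at about (172,170). The arm hides the x view, so I'll find x by feel.

Call:
send_rows([
  [0.5, -2, -20],
  [0.5, -2, -35],
  [0.5, -2, -45],
  [0.5, -2, -52.5],
  [0.5, -2, -52.5],
], grip=[40, 40, 40, 40, 40], roll=[-0.3, -0.3, -0.3, -0.3, -0.3])

```text
t: 1.9
tcp_pos: [507.4, -163.7, 107.0]
ee_rot: [[1.0, -0.004, 0.021], [-0.021, 0.001, 1.0], [-0.004, -1.0, 0.0]]
wrist_force: [-0.3, 0.0, 0.0]
width: 39.8
```

Call:
send_rows([
  [0, 0, 0],
  [0, 0, 0],
  [0, 0, 0],
], grip=[24, 24, 24], roll=[0, 0, 0])

```text
t: 2.2
tcp_pos: [507.8, -163.8, 107.5]
ee_rot: [[1.0, -0.003, 0.021], [-0.021, 0.0, 1.0], [-0.003, -1.0, 0.0]]
wrist_force: [0.1, -0.6, 0.5]
width: 24.0
```

```bash
python3 st.py; python3 - <<'E'
from h import *
s=cap('scene')
save('crop3.png',s['img'][165:235,165:265],6)
E
```

```text
t 2.2 q [-3.120e-01  1.730e-01 -2.570e-01  1.144e+00 -1.000e-03  1.280e+00] tcp [ 507.76 -163.81  107.55] ang -1.17 tilt [-2.9e-03  3.0e-04 -1.0e+00] F [ 0.14 -0.59  0.49] T [ 0.031 -0.071 -0.04 ] w 23.99330939022001
```

View pics/crop3.png

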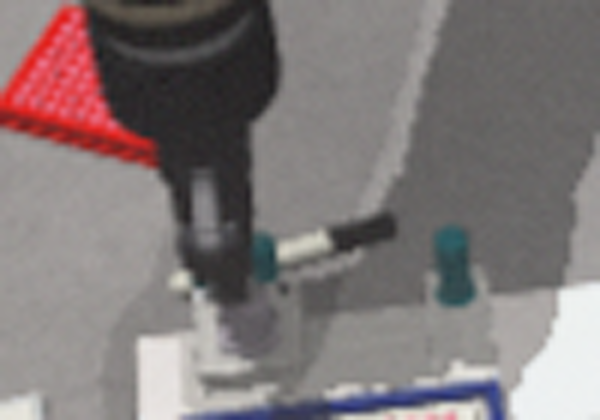

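```bash
python3 - <<'E'
from h import *
s=np.load('/tmp/scene.npz')
for p in ((507.8,-163.8,107.5),(529,-163.8,108),(507.5,-163,127),(529,-175,108),(529,-152.8,108)):
    q=proj(s,p)[0]; print(p,((q-[164.5,164.5])*6).round(0))
E
```

```text
(507.8, -163.8, 107.5) [236. 272.]
(529, -163.8, 108) [239. 307.]
(507.5, -163, 127) [232. 244.]
(529, -175, 108) [214. 310.]
(529, -152.8, 108) [263. 304.]
```

```bash
python3 - <<'E'
from h import *
s=np.load('/tmp/scene.npz')
for v in range(196,217,2):
    r=[]
    for u in range(190,216):
        w=px2w(s,u,v); r.append('%d/%d/%d'%tuple(w.round(0)) if w[2]>100 and w[0]<570 else '-')
    print(v,' '.join(r))
E
```

```text
196 - - - 528/-181/193 547/-176/214 548/-174/216 549/-171/216 549/-169/215 550/-166/216 547/-164/213 548/-161/213 549/-159/214 545/-157/208 535/-155/197 529/-154/189 531/-151/191 529/-149/188 - - - - - - - - -
198 - - - 529/-182/186 529/-180/186 529/-177/185 525/-175/181 555/-169/215 552/-167/211 556/-164/215 554/-162/212 524/-163/177 523/-160/176 525/-158/177 527/-155/180 532/-152/184 526/-150/176 - - - - - - - - -
200 - - - - 528/-181/178 529/-178/178 530/-176/179 557/-170/209 561/-167/213 559/-165/210 559/-162/210 532/-163/178 530/-161/176 531/-158/176 530/-156/175 530/-153/174 532/-150/176 - - - - - - - - -
202 - - - - - 556/-176/201 555/-174/199 562/-170/208 564/-168/209 563/-165/208 563/-163/207 553/-162/196 561/-158/204 564/-156/207 553/-154/194 531/-154/167 495/-155/124 - - - - - - - - -
204 - - - - 569/-178/210 569/-175/209 567/-173/206 566/-171/205 565/-169/203 568/-166/206 569/-163/207 569/-161/207 570/-158/207 569/-156/205 568/-154/203 533/-155/162 526/-153/153 502/-153/123 505/-150/127 504/-147/125 - - - - - -
206 - - - - 567/-179/199 - - 569/-172/201 - 570/-167/200 - - 
[... 223 characters left out ...]
3 565/-156/184 562/-154/181 545/-153/160 513/-154/120 514/-151/121 516/-148/123 514/-146/120 - - - - -
210 - - - - - - 558/-178/172 557/-176/171 552/-174/164 551/-171/162 549/-169/159 552/-166/162 553/-164/162 549/-162/158 557/-158/167 554/-156/162 551/-154/158 514/-155/112 514/-152/112 514/-150/111 510/-147/106 - - - - -
212 - - - - - - - 513/-183/108 514/-180/108 525/-176/122 530/-173/127 533/-170/130 532/-167/129 534/-164/131 534/-162/130 533/-159/128 527/-157/121 527/-155/120 - - - - - - - -
214 - - - - - - - - - - 525/-175/112 534/-171/123 531/-169/119 532/-166/120 534/-163/121 533/-160/120 526/-159/110 528/-156/112 - - - - - - - -
216 - - - - - - - - - - - - - - - - - - - - - - - - - -
```

Call:
send_rows([
  [0, 2, -2],
  [0, 2, -2],
  [0, 2, -2],
  [0, 2, -2],
  [0, 2, -2],
], grip=[24, 20, 18, 16, 16], roll=[0, 0, 0, 0, 0])

```text
t: 2.75
tcp_pos: [507.7, -161.8, 105.5]
ee_rot: [[1.0, -0.003, 0.021], [-0.021, 0.0, 1.0], [-0.003, -1.0, 0.0]]
wrist_force: [0.3, 0.2, 0.1]
width: 16.1
```

```bash
python3 st.py
```

```text
t 2.75 q [-3.080e-01  1.730e-01 -2.620e-01  1.139e+00 -1.000e-03  1.283e+00] tcp [ 507.7  -161.78  105.46] ang -1.18 tilt [-3.1e-03  3.0e-04 -1.0e+00] F [0.31 0.23 0.11] T [-0.047 -0.023 -0.012] w 16.085715340395588
```

Call:
send_rows([
  [0, 0, 0],
  [0, 0, 0],
  [0, 0, 0],
], grip=[15, 14, 14], roll=[0, 0, 0])

```text
t: 3.05
tcp_pos: [507.7, -161.8, 105.5]
ee_rot: [[1.0, -0.003, 0.02], [-0.02, 0.0, 1.0], [-0.003, -1.0, 0.0]]
wrist_force: [-0.0, 0.2, 1.0]
width: 13.5
```

Call:
send_rows([
  [0, 0, 0],
  [0, 0, 0],
  [0, 0, 0],
  [0, 0, 0],
], grip=[13, 12.5, 12, 11], roll=[0, 0, 0, 0])

```text
t: 3.45
tcp_pos: [507.8, -161.8, 105.6]
ee_rot: [[1.0, -0.003, 0.02], [-0.02, 0.0, 1.0], [-0.003, -1.0, 0.0]]
wrist_force: [0.3, 0.4, -0.3]
width: 12.3
```

```bash
python3 st.py
```

```text
t 3.45 q [-3.080e-01  1.730e-01 -2.620e-01  1.139e+00 -1.000e-03  1.283e+00] tcp [ 507.83 -161.8   105.57] ang -1.17 tilt [-2.7e-03  2.0e-04 -1.0e+00] F [ 0.26  0.39 -0.29] T [-0.029 -0.212 -0.032] w 12.279574611232894
```

Call:
send_rows([
  [0, 0, 0],
  [0, 0, 0],
  [0, 0, 0],
  [0, 0, 0],
], grip=[5, 5, 5, 5], roll=[0, 0, 0, 0], grip_force=50)

```text
t: 3.85
tcp_pos: [507.9, -161.8, 105.7]
ee_rot: [[1.0, -0.003, 0.02], [-0.02, 0.0, 1.0], [-0.003, -1.0, 0.0]]
wrist_force: [-0.9, -0.0, 2.7]
width: 12.2
```

Call:
send_rows([
  [0, 0, 1],
  [0, 0, 2],
  [0, 0, 3],
  [0, 0, 4],
  [0, 0, 4],
], grip=[5, 5, 5, 5, 5], roll=[0, 0, 0, 0, 0])

```text
t: 4.35
tcp_pos: [507.8, -161.8, 109.5]
ee_rot: [[1.0, -0.003, 0.021], [-0.021, 0.0, 1.0], [-0.003, -1.0, 0.0]]
wrist_force: [3.3, -1.1, -6.2]
width: 12.0
```

```bash
python3 st.py
```

```text
t 4.35 q [-3.080e-01  1.710e-01 -2.550e-01  1.148e+00 -1.000e-03  1.283e+00] tcp [ 507.77 -161.81  109.45] ang -1.18 tilt [-3.e-03  3.e-04 -1.e+00] F [ 3.28 -1.07 -6.23] T [-0.204 -0.596  0.036] w 12.000610854725233
```

Call:
send_rows([
  [0.2, 0, 1],
  [0.2, 0, 2],
  [0.2, 0, 3],
  [0.2, 0, 4],
  [0.2, 0, 5],
  [0.2, 0, 5.5],
  [0.2, 0, 5.5],
  [0.2, 0, 5.5],
], grip=[5, 5, 5, 5, 5, 5, 5, 5], roll=[0, 0, 0, 0, 0, 0, 0, 0])

```text
t: 5.15
tcp_pos: [507.8, -161.8, 114.8]
ee_rot: [[1.0, -0.003, 0.021], [-0.021, 0.0, 1.0], [-0.003, -1.0, 0.0]]
wrist_force: [0.7, -2.0, -6.9]
width: 12.0
```

Call:
send_rows([
  [0, 0, 0.5],
  [0, 0, 0.5],
  [0, 0, 0.5],
], grip=[5, 5, 5], roll=[0, 0, 0])

```text
t: 5.45
tcp_pos: [507.8, -161.8, 115.4]
ee_rot: [[1.0, -0.003, 0.021], [-0.021, 0.0, 1.0], [-0.003, -1.0, 0.0]]
wrist_force: [0.6, -0.7, -8.2]
width: 11.7
```

```bash
python3 st.py
```

```text
t 5.45 q [-3.080e-01  1.680e-01 -2.450e-01  1.161e+00 -1.000e-03  1.283e+00] tcp [ 507.81 -161.79  115.35] ang -1.18 tilt [-3.4e-03  3.0e-04 -1.0e+00] F [ 0.62 -0.7  -8.24] T [-0.241 -0.447 -0.044] w 11.682434208227981
```

Call:
send_rows([
  [0, 0, 0.6],
  [0, 0, 0.6],
  [0, 0, 0.6],
], grip=[5, 5, 5], roll=[0, 0, 0])

```text
t: 5.75
tcp_pos: [507.8, -161.8, 115.9]
ee_rot: [[1.0, -0.003, 0.02], [-0.02, 0.0, 1.0], [-0.003, -1.0, 0.0]]
wrist_force: [1.1, -0.7, -8.1]
width: 11.7
```

Call:
send_rows([
  [0, 0, 0.6],
  [0, 0, 0.6],
  [0, 0, 0.6],
], grip=[5, 5, 5], roll=[0, 0, 0])

```text
t: 6.05
tcp_pos: [507.8, -161.8, 116.5]
ee_rot: [[1.0, -0.003, 0.021], [-0.021, 0.0, 1.0], [-0.003, -1.0, 0.0]]
wrist_force: [2.7, -1.4, -7.8]
width: 11.8
```

Call:
send_rows([
  [0, 0, 0.6],
  [0, 0, 0.6],
  [0, 0, 0.6],
], grip=[5, 5, 5], roll=[0, 0, 0])

```text
t: 6.35
tcp_pos: [507.8, -161.8, 117.1]
ee_rot: [[1.0, -0.003, 0.021], [-0.021, 0.0, 1.0], [-0.003, -1.0, 0.0]]
wrist_force: [1.7, -1.3, -8.1]
width: 11.5
```

Call:
send_rows([
  [0, 0, 0],
  [0, 0, 0.6],
  [0, 0, 0.6],
], grip=[5, 5, 5], roll=[0, 0, 0], grip_force=70)

```text
t: 6.65
tcp_pos: [507.8, -161.8, 117.7]
ee_rot: [[1.0, -0.003, 0.021], [-0.021, 0.0, 1.0], [-0.003, -1.0, 0.0]]
wrist_force: [1.3, -1.6, -8.2]
width: 11.6
```

Call:
send_rows([
  [0, 0, 0.6],
  [0, 0, 0.6],
  [0, 0, 0.6],
], grip=[5, 5, 5], roll=[0, 0, 0])

```text
t: 6.95
tcp_pos: [507.8, -161.8, 118.4]
ee_rot: [[1.0, -0.003, 0.021], [-0.021, 0.0, 1.0], [-0.003, -1.0, 0.0]]
wrist_force: [2.2, -0.7, -9.4]
width: 11.8
```

Call:
send_rows([
  [0, 0, 0.6],
  [0, 0, 0.6],
  [0, 0, 0.6],
], grip=[5, 5, 5], roll=[0, 0, 0])

```text
t: 7.25
tcp_pos: [507.8, -161.8, 119.0]
ee_rot: [[1.0, -0.003, 0.021], [-0.021, 0.0, 1.0], [-0.003, -1.0, 0.0]]
wrist_force: [2.4, -0.6, -8.4]
width: 11.3
```

```bash
python3 - <<'E'
from h import *
s=cap('scene')
save('crop4.png',s['img'][165:235,165:265],6)
E
python3 st.py
```

```text
t 7.3 q [-3.080e-01  1.670e-01 -2.390e-01  1.169e+00 -1.000e-03  1.283e+00] tcp [ 507.79 -161.78  118.97] ang -1.17 tilt [-3.4e-03  4.0e-04 -1.0e+00] F [ 1.8  -1.24 -8.78] T [-0.283 -0.508  0.033] w 11.185140986416782
```

View pics/crop4.png

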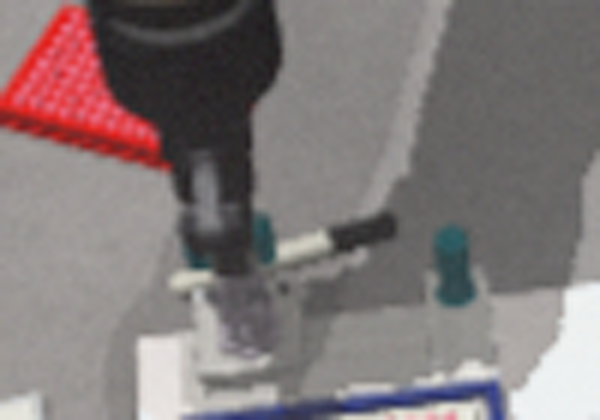

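The grip has risen with the fingers: its top edge went from about v 232 to 210 at (262,210). There is no slip, so I'll keep lifting.

Call:
send_rows([
  [0, 0, 0.6],
  [0, 0, 0.6],
  [0, 0, 0.6],
], grip=[5, 5, 5], roll=[0, 0, 0])

```text
t: 7.6
tcp_pos: [507.8, -161.8, 119.6]
ee_rot: [[1.0, -0.003, 0.021], [-0.021, 0.0, 1.0], [-0.003, -1.0, 0.0]]
wrist_force: [2.2, -1.7, -8.4]
width: 11.0
```

Call:
send_rows([
  [0, 0, 0.6],
  [0, 0, 0.6],
  [0, 0, 0.6],
], grip=[5, 5, 5], roll=[0, 0, 0])

```text
t: 7.9
tcp_pos: [507.8, -161.8, 120.2]
ee_rot: [[1.0, -0.003, 0.021], [-0.021, 0.0, 1.0], [-0.003, -1.0, 0.0]]
wrist_force: [1.9, -1.8, -8.7]
width: 11.4
```

Call:
send_rows([
  [0, 0, 0.6],
  [0, 0, 0.6],
  [0, 0, 0.6],
], grip=[5, 5, 5], roll=[0, 0, 0])

```text
t: 8.2
tcp_pos: [507.8, -161.8, 120.7]
ee_rot: [[1.0, -0.003, 0.021], [-0.021, 0.0, 1.0], [-0.003, -1.0, 0.0]]
wrist_force: [1.6, -1.6, -9.6]
width: 11.7
```

Call:
send_rows([
  [0, 0, 0.6],
  [0, 0, 0.6],
  [0, 0, 0.6],
], grip=[5, 5, 5], roll=[0, 0, 0])

```text
t: 8.5
tcp_pos: [507.8, -161.8, 121.3]
ee_rot: [[1.0, -0.004, 0.021], [-0.021, 0.0, 1.0], [-0.004, -1.0, 0.0]]
wrist_force: [2.1, -0.7, -9.4]
width: 11.6
```

Call:
send_rows([
  [0, 0, 0.6],
  [0, 0, 0.6],
  [0, 0, 0.6],
], grip=[5, 5, 5], roll=[0, 0, 0])

```text
t: 8.8
tcp_pos: [507.8, -161.8, 122.0]
ee_rot: [[1.0, -0.003, 0.021], [-0.021, 0.0, 1.0], [-0.003, -1.0, 0.0]]
wrist_force: [2.2, -0.5, -10.2]
width: 11.6
```

Call:
send_rows([
  [0, 0, 0.5],
  [0, 0, 0.5],
  [0, 0, 0.5],
], grip=[5, 5, 5], roll=[0, 0, 0])

```text
t: 9.1
tcp_pos: [507.8, -161.8, 122.4]
ee_rot: [[1.0, -0.003, 0.02], [-0.02, 0.0, 1.0], [-0.003, -1.0, 0.0]]
wrist_force: [2.1, -1.3, -9.7]
width: 11.1
```

Call:
send_rows([
  [0, 0, 0.5],
  [0, 0, 0.5],
  [0, 0, 0.5],
], grip=[5, 5, 5], roll=[0, 0, 0])

```text
t: 9.4
tcp_pos: [507.8, -161.8, 123.0]
ee_rot: [[1.0, -0.003, 0.02], [-0.02, 0.0, 1.0], [-0.003, -1.0, 0.0]]
wrist_force: [2.2, -0.8, -9.2]
width: 11.2
```

Lift is about 17.4 mm and the force still matches the spring.

Call:
send_rows([
  [0, 0, 0.5],
  [0, 0, 0.5],
  [0, 0, 0.5],
], grip=[5, 5, 5], roll=[0, 0, 0])

```text
t: 9.7
tcp_pos: [507.8, -161.8, 123.4]
ee_rot: [[1.0, -0.003, 0.021], [-0.021, 0.0, 1.0], [-0.003, -1.0, 0.0]]
wrist_force: [2.0, -1.2, -10.3]
width: 11.2
```

Call:
send_rows([
  [0, 0, 0.5],
  [0, 0, 0.5],
  [0, 0, 0.5],
], grip=[5, 5, 5], roll=[0, 0, 0])

```text
t: 10.0
tcp_pos: [507.8, -161.8, 124.0]
ee_rot: [[1.0, -0.003, 0.021], [-0.021, 0.0, 1.0], [-0.003, -1.0, 0.0]]
wrist_force: [2.7, -0.8, -10.0]
width: 11.3
```

Call:
send_rows([
  [0, 0, 0.5],
  [0, 0, 0.5],
  [0, 0, 0.5],
], grip=[5, 5, 5], roll=[0, 0, 0])

```text
t: 10.3
tcp_pos: [507.7, -161.7, 124.4]
ee_rot: [[1.0, -0.004, 0.02], [-0.02, 0.0, 1.0], [-0.004, -1.0, 0.0]]
wrist_force: [3.7, -2.3, -11.0]
width: 11.5
```

Call:
send_rows([
  [0, 0, 0.5],
  [0, 0, 0.5],
  [0, 0, 0.5],
], grip=[5, 5, 5], roll=[0, 0, 0])

```text
t: 10.6
tcp_pos: [507.8, -161.8, 124.9]
ee_rot: [[1.0, -0.004, 0.021], [-0.021, 0.0, 1.0], [-0.004, -1.0, 0.0]]
wrist_force: [3.6, -0.3, -11.2]
width: 11.4
```

Call:
send_rows([
  [0, 0, 0.5],
  [0, 0, 0.5],
  [0, 0, 0.5],
], grip=[5, 5, 5], roll=[0, 0, 0])

```text
t: 10.9
tcp_pos: [507.8, -161.8, 125.4]
ee_rot: [[1.0, -0.004, 0.021], [-0.021, 0.0, 1.0], [-0.004, -1.0, 0.0]]
wrist_force: [2.0, -1.0, -10.0]
width: 11.3
```

```bash
python3 st.py
```

```text
t 10.9 q [-3.080e-01  1.640e-01 -2.270e-01  1.183e+00 -1.000e-03  1.283e+00] tcp [ 507.77 -161.78  125.42] ang -1.18 tilt [-3.6e-03  4.0e-04 -1.0e+00] F [  2.04  -1.03 -10.04] T [-0.286 -0.714 -0.004] w 11.310075600633143
```

Call:
send_rows([
  [0, 0, 0.5],
  [0, 0, 0.5],
  [0, 0, 0.5],
], grip=[5, 5, 5], roll=[0, 0, 0])

```text
t: 11.2
tcp_pos: [507.8, -161.8, 126.0]
ee_rot: [[1.0, -0.003, 0.021], [-0.021, 0.0, 1.0], [-0.003, -1.0, 0.0]]
wrist_force: [2.6, -1.5, -9.9]
width: 11.0
```

Call:
send_rows([
  [0, 0, 0.5],
  [0, 0, 0.5],
  [0, 0, 0.5],
], grip=[5, 5, 5], roll=[0, 0, 0])

```text
t: 11.5
tcp_pos: [507.8, -161.7, 126.4]
ee_rot: [[1.0, -0.004, 0.02], [-0.02, 0.0, 1.0], [-0.004, -1.0, 0.0]]
wrist_force: [2.8, -1.4, -10.5]
width: 11.2
```

Call:
send_rows([
  [0, 0, 0.5],
  [0, 0, 0.5],
  [0, 0, 0.5],
], grip=[5, 5, 5], roll=[0, 0, 0])

```text
t: 11.8
tcp_pos: [507.8, -161.8, 127.0]
ee_rot: [[1.0, -0.003, 0.021], [-0.021, 0.0, 1.0], [-0.003, -1.0, 0.0]]
wrist_force: [2.9, -0.9, -10.9]
width: 11.7
```

Call:
send_rows([
  [0, 0, 0.5],
  [0, 0, 0.5],
  [0, 0, 0.5],
], grip=[5, 5, 5], roll=[0, 0, 0])

```text
t: 12.1
tcp_pos: [507.7, -161.8, 127.1]
ee_rot: [[1.0, -0.004, 0.021], [-0.021, 0.0, 1.0], [-0.004, -1.0, 0.0]]
wrist_force: [3.6, -2.2, -14.0]
width: 11.3
```

```bash
python3 - <<'E'
from h import *
s=cap('scene')
save('crop5.png',s['img'][165:235,165:265],6)
E
python3 st.py
```

```text
t 12.15 q [-3.080e-01  1.640e-01 -2.240e-01  1.187e+00 -1.000e-03  1.283e+00] tcp [ 507.76 -161.79  127.14] ang -1.18 tilt [-3.8e-03  5.0e-04 -1.0e+00] F [  5.17  -2.14 -14.27] T [-0.424 -0.927  0.011] w 11.628064163480285
```

View pics/crop5.png

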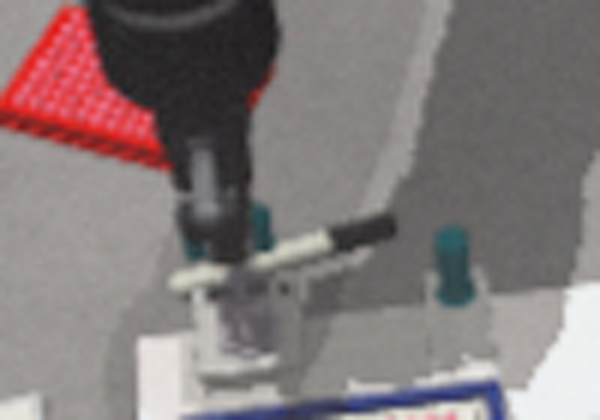

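The end of pull is felt at TCP z ≈ 127.1, a lift of about 21.4 mm, with the force jumping to 14 N. I'll back off 0.8 mm and twist.

Call:
send_rows([
  [0, 0, -0.8],
  [0, 0, -0.8],
  [0, 0, -0.8],
  [0, 0, -0.8],
  [0, 0, -0.8],
], grip=[5, 5, 5, 5, 5], roll=[0, 0, -2, -4, -4])

```text
t: 12.65
tcp_pos: [507.9, -161.8, 126.6]
ee_rot: [[0.996, -0.003, 0.09], [-0.09, 0.001, 0.996], [-0.003, -1.0, 0.0]]
wrist_force: [2.6, -1.9, -10.7]
width: 11.5
```

```bash
python3 st.py
```

```text
t 12.65 q [-0.308  0.164 -0.225  1.185 -0.     1.353] tcp [ 507.86 -161.78  126.64] ang -5.18 tilt [-3.3e-03  6.0e-04 -1.0e+00] F [  2.63  -1.87 -10.75] T [-0.321 -0.722  0.008] w 11.465931387388382
```

Call:
send_rows([
  [0, 0, -0.2],
  [0, 0, -0.2],
  [0, 0, -0.2],
  [0, 0, -0.2],
  [0, 0, -0.2],
  [0, 0, -0.2],
], grip=[5, 5, 5, 5, 5, 5], roll=[-4, -8, -12, -16, -20, -20])

```text
t: 13.25
tcp_pos: [508.3, -161.9, 126.8]
ee_rot: [[0.905, -0.002, 0.425], [-0.425, 0.001, 0.905], [-0.002, -1.0, 0.0]]
wrist_force: [4.4, -2.1, -10.4]
width: 11.4
```

```bash
python3 st.py
```

```text
t 13.25 q [-3.090e-01  1.640e-01 -2.250e-01  1.184e+00  1.000e-03  1.701e+00] tcp [ 508.3  -161.89  126.76] ang -25.15 tilt [-0.0019  0.0014 -1.    ] F [  4.36  -2.09 -10.39] T [-0.34  -0.986 -0.037] w 11.38979912916385
```

Call:
send_rows([
  [0.2, 0, -0.3],
  [0.3, 0, -0.3],
  [0.3, 0, -0.3],
  [0.3, 0, -0.3],
  [0.3, 0, -0.3],
  [0.3, 0, -0.3],
], grip=[5, 5, 5, 5, 5, 5], roll=[-4, -8, -12, -16, -20, -20])

```text
t: 13.85
tcp_pos: [508.7, -162.1, 126.7]
ee_rot: [[0.707, -0.001, 0.708], [-0.708, 0.001, 0.707], [-0.002, -1.0, 0.0]]
wrist_force: [4.2, -2.8, -11.4]
width: 11.2
```

```bash
python3 st.py
```

```text
t 13.85 q [-3.090e-01  1.640e-01 -2.250e-01  1.183e+00  1.000e-03  2.048e+00] tcp [ 508.75 -162.13  126.66] ang -45.05 tilt [-9.0e-04  1.4e-03 -1.0e+00] F [  4.25  -2.85 -11.36] T [-0.577 -0.821  0.06 ] w 11.193292384061253
```

Call:
send_rows([
  [0, 0, -0.2],
  [0, 0, -0.2],
  [0, 0, -0.2],
  [0, 0, -0.2],
  [0, 0, -0.2],
  [0, 0, -0.2],
  [0, 0, -0.2],
], grip=[5, 5, 5, 5, 5, 5, 5], roll=[-5, -10, -15, -19, -23, -25.5, -25.5])

```text
t: 14.55
tcp_pos: [509.1, -162.7, 126.7]
ee_rot: [[0.335, 0.0, 0.942], [-0.942, 0.001, 0.335], [-0.0, -1.0, 0.001]]
wrist_force: [4.9, -4.9, -10.8]
width: 11.4
```

```bash
python3 st.py
```

```text
t 14.55 q [-3.100e-01  1.630e-01 -2.260e-01  1.182e+00  1.000e-03  2.490e+00] tcp [ 509.07 -162.66  126.7 ] ang -70.42 tilt [ 5.e-04  5.e-04 -1.e+00] F [  4.91  -4.92 -10.76] T [-0.746 -0.897 -0.01 ] w 11.368373071753368
```

Call:
send_rows([
  [0, 0, -0.5],
  [0, 0, -1],
  [0, 0, -1.5],
  [0, 0, -2],
  [0, 0, -2.5],
  [0, 0, -2.8],
  [0, 0, -2.8],
  [0, 0, -2.8],
], grip=[5, 5, 5, 5, 5, 5, 5, 5], roll=[-0.7, -0.7, -0.7, -0.7, -0.7, -0.7, -0.7, -0.7])

```text
t: 15.35
tcp_pos: [509.1, -162.7, 124.0]
ee_rot: [[0.324, 0.001, 0.946], [-0.946, 0.0, 0.324], [-0.0, -1.0, 0.001]]
wrist_force: [3.0, -2.6, -10.2]
width: 11.9
```

Call:
send_rows([
  [0, 0, -0.6],
  [0, 0, -0.6],
  [0, 0, -0.6],
], grip=[5, 5, 5], roll=[0, 0, 0])

```text
t: 15.65
tcp_pos: [509.1, -162.7, 123.4]
ee_rot: [[0.324, 0.001, 0.946], [-0.946, 0.0, 0.324], [-0.0, -1.0, 0.001]]
wrist_force: [3.4, -3.1, -9.4]
width: 11.6
```

Call:
send_rows([
  [0, 0, -0.5],
  [0, 0, -0.5],
  [0, 0, -0.5],
], grip=[5, 5, 5], roll=[0, 0, 0])

```text
t: 15.95
tcp_pos: [509.1, -162.7, 122.8]
ee_rot: [[0.324, 0.001, 0.946], [-0.946, 0.0, 0.324], [-0.0, -1.0, 0.001]]
wrist_force: [3.5, -2.5, -9.6]
width: 11.8
```

Call:
send_rows([
  [0, 0, -0.4],
  [0, 0, -0.4],
  [0, 0, -0.4],
], grip=[5, 5, 5], roll=[0, 0, 0])

```text
t: 16.25
tcp_pos: [509.1, -162.7, 122.5]
ee_rot: [[0.324, 0.001, 0.946], [-0.946, 0.0, 0.324], [-0.0, -1.0, 0.001]]
wrist_force: [3.7, -1.4, -10.6]
width: 11.6
```

Call:
send_rows([
  [0, 0, -0.4],
  [0, 0, -0.4],
  [0, 0, -0.4],
], grip=[5, 5, 5], roll=[0, 0, 0])

```text
t: 16.55
tcp_pos: [509.1, -162.7, 122.3]
ee_rot: [[0.324, 0.001, 0.946], [-0.946, 0.0, 0.324], [-0.0, -1.0, 0.001]]
wrist_force: [2.1, -2.5, -7.8]
width: 11.2
```

```bash
python3 st.py
```

```text
t 16.55 q [-3.100e-01  1.650e-01 -2.330e-01  1.172e+00  1.000e-03  2.502e+00] tcp [ 509.15 -162.71  122.3 ] ang -71.11 tilt [ 9.e-04  4.e-04 -1.e+00] F [ 2.06 -2.51 -7.77] T [-0.366 -0.47   0.062] w 11.15133787046532
```

Call:
send_rows([
  [0, 0, -0.5],
  [0, 0, -0.5],
  [0, 0, -0.5],
], grip=[5, 5, 5], roll=[0, 0, 0])

```text
t: 16.85
tcp_pos: [509.2, -162.7, 122.3]
ee_rot: [[0.324, 0.001, 0.946], [-0.946, 0.0, 0.324], [0.0, -1.0, 0.001]]
wrist_force: [0.9, -1.0, -2.6]
width: 11.3
```

```bash
python3 st.py
```

```text
t 16.85 q [-3.100e-01  1.650e-01 -2.340e-01  1.171e+00  1.000e-03  2.502e+00] tcp [ 509.18 -162.7   122.26] ang -71.11 tilt [ 1.3e-03  2.0e-04 -1.0e+00] F [ 0.86 -0.99 -2.59] T [-0.333 -0.129 -0.004] w 11.292708844835198
```

Call:
send_rows([
  [0, 0, -0.7],
  [0, 0, -0.7],
  [0, 0, -0.7],
  [0, 0, -0.7],
  [0, 0, -0.7],
  [0, 0, -0.7],
  [0, 0, -0.7],
  [0, 0, -0.7],
], grip=[5, 5, 10, 12, 14, 17, 22, 30], roll=[0, 0, 0, 0, 0, 0, 0, 0], grip_force=20)

```text
t: 17.65
tcp_pos: [509.2, -162.6, 121.4]
ee_rot: [[0.324, 0.001, 0.946], [-0.946, 0.0, 0.324], [-0.0, -1.0, 0.001]]
wrist_force: [0.1, -1.0, 0.7]
width: 30.0
```

Call:
send_rows([
  [0, 0, 0],
  [0, 0, 8],
  [0, 0, 20],
  [0, 0, 40],
  [0, 30, 50],
  [-10, 60, 50],
  [-15, 60, 50],
], grip=[35, 35, 35, 35, 35, 35, 35], roll=[0, 0, 0, -5, -10, -20, -20])

```text
t: 18.35
tcp_pos: [494.1, -100.5, 173.1]
ee_rot: [[-0.02, 0.003, 1.0], [-1.0, 0.001, -0.02], [-0.001, -1.0, 0.003]]
wrist_force: [-0.5, 0.1, -0.1]
width: 34.8
```

```bash
python3 st.py;python3 - <<'E'
from h import *
s=cap('scene');t=cap('top')
a=cv2.resize(s['img'][165:235,165:305],None,fx=5,fy=5,interpolation=cv2.INTER_CUBIC)
b=cv2.resize(t['img'][190:250,270:410],None,fx=5,fy=5,interpolation=cv2.INTER_CUBIC)
save('crop6.png',np.vstack([a,b]),0.9)
h=cv2.cvtColor(s['img'],cv2.COLOR_RGB2HSV)
for n,d in(('s',s),('t',t)):
    h=cv2.cvtColor(d['img'],cv2.COLOR_RGB2HSV);m=cv2.inRange(h,(80,120,50),(98,255,255));k,l,st,c=cv2.connectedComponentsWithStats(m)
    for i in range(1,k):
        P=np.array([px2w(d,u,v) for v,u in np.argwhere(l==i)]);q=np.median(P,0)
        if st[i,4]>8 and 450<q[0]<540 and q[1]<0: print(n,st[i],q.round(1),P.min(0).round(0),P.max(0).round(0))
E
```

```text
t 18.35 q [-2.010e-01  9.100e-02 -2.060e-01  1.271e+00  1.000e-03  2.960e+00] tcp [ 494.11 -100.48  173.14] ang -91.13 tilt [ 3.e-03  5.e-04 -1.e+00] F [-0.46  0.08 -0.12] T [-0.039  0.03  -0.035] w 34.84507650556195
s [199 198   8  11  35] [ 516.7 -163.4  143.8] [ 490. -172.  137.] [1258.  -81. 1024.]
t [317 229   6   6  26] [484.  -62.2  86.9] [477. -69.  83.] [489. -57.  92.]
```

View pics/crop6.png

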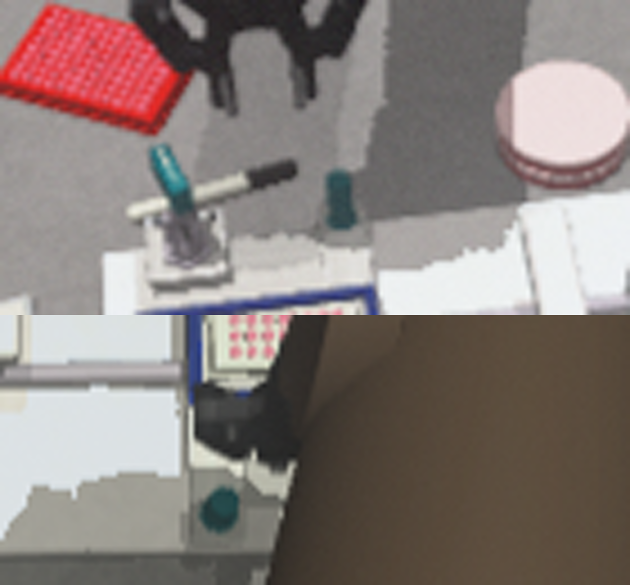

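The plunger stays up and turned, with its bar top at about z 144; the crop shows it at (170,175). The post top is at about (340,180) in the same crop. Now for the post, with the jaws at about -60°, because joint 6 would pass its range along y.

Call:
send_rows([
  [-4, 19, -10],
  [-8, 38, -20],
  [-8, 38, -40],
  [-8, 38, -60],
  [-8, 38, -65],
  [-8, 38, -65],
], grip=[45, 45, 45, 45, 45, 45], roll=[8, 16, 24, 31, 31, 31])

```text
t: 19.05
tcp_pos: [485.7, -64.9, 107.1]
ee_rot: [[0.498, 0.001, 0.867], [-0.867, 0.001, 0.498], [-0.0, -1.0, 0.001]]
wrist_force: [0.3, -0.7, -0.3]
width: 45.5
```

```bash
python3 st.py;python3 - <<'E'
from h import *
s=cap('scene');t=cap('top')
a=cv2.resize(s['img'][165:235,185:325],None,fx=5,fy=5,interpolation=cv2.INTER_CUBIC)
b=cv2.resize(t['img'][190:250,250:390],None,fx=5,fy=5,interpolation=cv2.INTER_CUBIC)
save('crop7.png',np.vstack([a,b]),0.9)
E
```

```text
t 19.05 q [-1.330e-01  9.000e-02 -3.540e-01  1.126e+00  1.000e-03  2.487e+00] tcp [485.74 -64.93 107.13] ang -60.14 tilt [ 9.e-04  8.e-04 -1.e+00] F [ 0.34 -0.69 -0.32] T [-0.016 -0.031 -0.041] w 45.47785457870668
```

View pics/crop7.png

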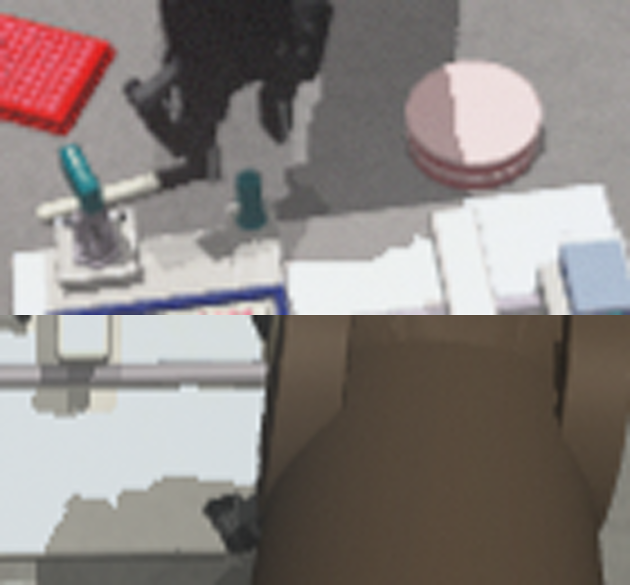

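Call:
send_rows([
  [0.3, 2.5, -10],
  [0.3, 2.5, -20],
  [0.3, 2.5, -30],
  [0.3, 2.5, -40],
  [0.3, 2.5, -49],
  [0.3, 2.5, -49],
], grip=[45, 45, 45, 45, 45, 45], roll=[0, 0, 0, 0, 0, 0])

```text
t: 19.75
tcp_pos: [485.8, -62.2, 57.7]
ee_rot: [[0.498, 0.001, 0.867], [-0.867, 0.001, 0.498], [-0.001, -1.0, 0.001]]
wrist_force: [-0.2, 0.1, 0.6]
width: 44.7
```

Call:
send_rows([
  [0, 0, 0],
  [0, 0, 0],
  [0, 0, 0],
  [0, 0, 0],
  [0, 0, 0],
  [0, 0, 0],
  [0, 0, 0],
], grip=[35, 28, 23, 20, 19, 18, 18], roll=[0, 0, 0, 0, 0, 0, 0])

```text
t: 20.45
tcp_pos: [485.9, -62.2, 57.8]
ee_rot: [[0.498, 0.001, 0.867], [-0.867, 0.001, 0.498], [-0.0, -1.0, 0.001]]
wrist_force: [0.3, 0.7, -0.4]
width: 17.6
```

```bash
python3 st.py
```

```text
t 20.45 q [-1.280e-01  1.200e-01 -4.340e-01  1.016e+00  1.000e-03  2.492e+00] tcp [485.86 -62.25  57.77] ang -60.1 tilt [ 8.e-04  9.e-04 -1.e+00] F [ 0.28  0.66 -0.38] T [-0.021 -0.013 -0.021] w 17.649648257265856
```

Call:
send_rows([
  [0, 0, 0],
  [0, 0, 0],
  [0, 0, 0],
  [0, 0, 0],
], grip=[16, 14, 12, 12], roll=[0, 0, 0, 0], grip_force=30)

```text
t: 20.85
tcp_pos: [486.2, -62.5, 58.0]
ee_rot: [[0.498, 0.001, 0.867], [-0.867, 0.0, 0.498], [0.0, -1.0, 0.001]]
wrist_force: [1.3, -2.7, 0.8]
width: 14.8
```

Call:
send_rows([
  [0, 1, 0],
  [0, 2, 0],
  [0.1, 4, 0],
  [0.1, 7, 0],
  [0.2, 11, 0],
  [0.3, 15, 0],
  [0.4, 19, 0],
  [0.4, 22, 0],
], grip=[10, 10, 10, 10, 10, 10, 10, 10], roll=[0, 0, 0, 0, 0, 0, 0, 0])

```text
t: 21.65
tcp_pos: [486.4, -40.0, 57.9]
ee_rot: [[0.499, 0.001, 0.867], [-0.867, 0.0, 0.499], [0.0, -1.0, 0.001]]
wrist_force: [-1.1, -2.7, 1.3]
width: 15.0
```

```bash
python3 st.py
```

```text
t 21.65 q [-0.082  0.117 -0.437  1.016  0.     2.537] tcp [486.4  -40.01  57.94] ang -60.09 tilt [ 1.1e-03  4.0e-04 -1.0e+00] F [-1.1  -2.65  1.34] T [-0.543 -0.007 -0.006] w 15.048685078435119
```

Call:
send_rows([
  [0, 3, 0],
  [0.1, 8, 0],
  [0.3, 14, 0],
  [0.4, 20, 0],
  [0.5, 26, 0],
  [0.6, 32, 0],
  [0.7, 37, 0],
  [0.8, 40, 0],
], grip=[10, 10, 10, 10, 10, 10, 10, 10], roll=[0, 0, 0, 0, 0, 0, 0, 0])

```text
t: 22.45
tcp_pos: [486.8, 0.6, 57.9]
ee_rot: [[0.499, 0.0, 0.867], [-0.867, 0.001, 0.499], [-0.0, -1.0, 0.001]]
wrist_force: [-3.1, -2.5, 3.3]
width: 15.2
```

Call:
send_rows([
  [0, 4, 0],
  [0.1, 9, 0],
  [0.3, 15, 0],
  [0.4, 21, 0],
  [0.6, 27, 0],
  [0.7, 33, 0],
  [0.8, 38, 0],
  [0.9, 42, 0],
], grip=[10, 10, 10, 10, 10, 10, 10, 10], roll=[0, 0, 0, 0, 0, 0, 0, 0])

```text
t: 23.25
tcp_pos: [487.3, 43.2, 57.9]
ee_rot: [[0.499, -0.0, 0.866], [-0.866, 0.001, 0.499], [-0.001, -1.0, 0.0]]
wrist_force: [-4.8, -2.5, 6.0]
width: 14.6
```

Call:
send_rows([
  [0, 2, 0],
  [0, 4, 0],
  [0.1, 6, 0],
  [0.1, 8, 0],
  [0.2, 10, 0],
  [0.2, 11, 0],
  [0.2, 11, 0],
], grip=[10, 10, 10, 10, 10, 10, 10], roll=[0, 0, 0, 0, 0, 0, 0])

```text
t: 23.95
tcp_pos: [487.4, 54.4, 57.9]
ee_rot: [[0.499, -0.0, 0.866], [-0.866, 0.001, 0.499], [-0.001, -1.0, 0.0]]
wrist_force: [-3.1, -2.0, 5.6]
width: 14.9
```

```bash
python3 st.py; python3 - <<'E'
from h import *
s=cap('scene')
save('crop8.png',s['img'][180:280,180:340],5)
E
```

```text
t 23.95 q [ 1.100e-01  1.220e-01 -4.310e-01  1.018e+00  1.000e-03  2.729e+00] tcp [487.42  54.43  57.89] ang -60.04 tilt [-5.0e-04  1.2e-03 -1.0e+00] F [-3.14 -2.03  5.55] T [-0.244  0.705  0.052] w 14.919863631562285
```

View pics/crop8.png

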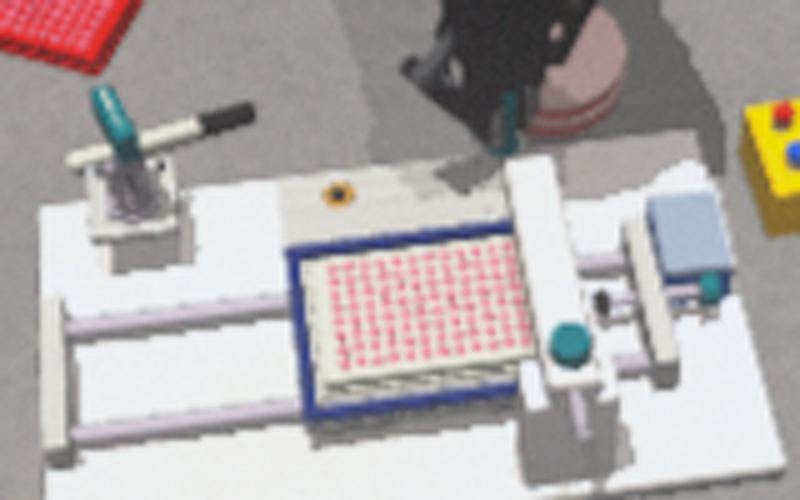

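The plate is still in its nest, at crop (430,310), and the carriage has travelled about 117 mm. Now I'll feel for the stop in small steps.

Call:
send_rows([
  [-0.2, 1, 0.4],
  [-0.2, 2, 0.4],
  [-0.2, 3, 0.4],
  [-0.2, 4, 0.4],
  [-0.2, 4, 0.4],
], grip=[10, 10, 10, 10, 10], roll=[0, 0, 0, 0, 0])

```text
t: 24.5
tcp_pos: [487.4, 58.5, 58.0]
ee_rot: [[0.499, -0.0, 0.866], [-0.866, 0.001, 0.499], [-0.001, -1.0, 0.0]]
wrist_force: [1.2, -1.4, -3.8]
width: 14.8
```

Call:
send_rows([
  [0, 0.5, 0],
  [0, 1, 0],
  [0, 1.4, 0],
], grip=[10, 10, 10], roll=[0, 0, 0])

```text
t: 24.8
tcp_pos: [487.5, 60.0, 58.0]
ee_rot: [[0.499, -0.0, 0.866], [-0.866, 0.001, 0.499], [-0.001, -1.0, 0.0]]
wrist_force: [0.3, -3.7, -2.5]
width: 15.2
```

Call:
send_rows([
  [0, 0.5, 0],
  [0, 1, 0],
  [0, 1.4, 0],
], grip=[10, 10, 10], roll=[0, 0, 0])

```text
t: 25.1
tcp_pos: [487.5, 61.4, 58.0]
ee_rot: [[0.499, -0.0, 0.866], [-0.866, 0.001, 0.499], [-0.001, -1.0, 0.0]]
wrist_force: [1.4, -1.9, -2.5]
width: 15.0
```

Call:
send_rows([
  [0, 0.5, 0],
  [0, 1, 0],
  [0, 1.4, 0],
], grip=[10, 10, 10], roll=[0, 0, 0])

```text
t: 25.4
tcp_pos: [487.5, 62.9, 58.0]
ee_rot: [[0.499, -0.0, 0.866], [-0.866, 0.001, 0.499], [-0.001, -1.0, 0.0]]
wrist_force: [0.8, -2.2, -2.0]
width: 15.1
```

Call:
send_rows([
  [0, 0.5, 0],
  [0, 1, 0],
  [0, 1, 0],
], grip=[10, 10, 10], roll=[0, 0, 0])

```text
t: 25.7
tcp_pos: [487.5, 64.0, 58.0]
ee_rot: [[0.5, -0.0, 0.866], [-0.866, 0.001, 0.5], [-0.001, -1.0, 0.001]]
wrist_force: [0.6, -2.3, -2.9]
width: 14.6
```

Call:
send_rows([
  [0, 0.5, 0],
  [0, 1, 0],
  [0, 1, 0],
], grip=[10, 10, 10], roll=[0, 0, 0])

```text
t: 26.0
tcp_pos: [487.5, 65.0, 58.0]
ee_rot: [[0.5, -0.0, 0.866], [-0.866, 0.002, 0.5], [-0.001, -1.0, 0.001]]
wrist_force: [-0.2, -1.7, -2.5]
width: 15.0
```

Call:
send_rows([
  [0, 0.5, 0],
  [0, 1, 0],
  [0, 1, 0],
], grip=[10, 10, 10], roll=[0, 0, 0])

```text
t: 26.3
tcp_pos: [487.5, 66.1, 58.0]
ee_rot: [[0.5, -0.0, 0.866], [-0.866, 0.002, 0.5], [-0.001, -1.0, 0.001]]
wrist_force: [0.5, -2.7, -2.5]
width: 15.1
```

Call:
send_rows([
  [0, 0.5, 0],
  [0, 1, 0],
  [0, 1, 0],
], grip=[10, 10, 10], roll=[0, 0, 0])

```text
t: 26.6
tcp_pos: [487.5, 67.2, 58.0]
ee_rot: [[0.5, -0.0, 0.866], [-0.866, 0.002, 0.5], [-0.002, -1.0, 0.001]]
wrist_force: [0.3, -2.5, -1.9]
width: 14.8
```

Call:
send_rows([
  [0, 0.5, 0],
  [0, 1, 0],
  [0, 1, 0],
], grip=[10, 10, 10], roll=[0, 0, 0])

```text
t: 26.9
tcp_pos: [487.5, 68.3, 58.0]
ee_rot: [[0.5, -0.0, 0.866], [-0.866, 0.002, 0.5], [-0.002, -1.0, 0.001]]
wrist_force: [0.8, -2.6, -1.8]
width: 15.0
```

Call:
send_rows([
  [0, 0.5, 0],
  [0, 1, 0],
  [0, 1, 0],
], grip=[10, 10, 10], roll=[0, 0, 0])

```text
t: 27.2
tcp_pos: [487.5, 69.4, 58.0]
ee_rot: [[0.5, -0.0, 0.866], [-0.866, 0.002, 0.5], [-0.002, -1.0, 0.001]]
wrist_force: [0.9, -1.7, -1.9]
width: 15.2
```

Call:
send_rows([
  [0, 0.5, 0],
  [0, 1, 0],
  [0, 1, 0],
], grip=[10, 10, 10], roll=[0, 0, 0])

```text
t: 27.5
tcp_pos: [487.6, 70.5, 58.0]
ee_rot: [[0.5, -0.0, 0.866], [-0.866, 0.002, 0.5], [-0.002, -1.0, 0.001]]
wrist_force: [0.9, -2.5, -2.6]
width: 15.2
```

Call:
send_rows([
  [0, 0.5, 0],
  [0, 1, 0],
  [0, 1, 0],
], grip=[10, 10, 10], roll=[0, 0, 0])

```text
t: 27.8
tcp_pos: [487.6, 71.6, 58.0]
ee_rot: [[0.5, -0.0, 0.866], [-0.866, 0.002, 0.5], [-0.002, -1.0, 0.001]]
wrist_force: [0.5, -2.6, -2.1]
width: 15.0
```

Call:
send_rows([
  [0, 0.5, 0],
  [0, 0.8, 0],
  [0, 0.8, 0],
], grip=[10, 10, 10], roll=[0, 0, 0])

```text
t: 28.1
tcp_pos: [487.6, 72.5, 58.0]
ee_rot: [[0.5, -0.0, 0.866], [-0.866, 0.002, 0.5], [-0.002, -1.0, 0.001]]
wrist_force: [0.7, -2.0, -2.5]
width: 14.9
```

Call:
send_rows([
  [0, 0.5, 0],
  [0, 0.8, 0],
  [0, 0.8, 0],
], grip=[10, 10, 10], roll=[0, 0, 0])

```text
t: 28.4
tcp_pos: [487.6, 73.3, 58.0]
ee_rot: [[0.5, -0.0, 0.866], [-0.866, 0.002, 0.5], [-0.002, -1.0, 0.001]]
wrist_force: [0.5, -2.1, -2.6]
width: 15.0
```

Call:
send_rows([
  [0, 0.5, 0],
  [0, 0.8, 0],
  [0, 0.8, 0],
], grip=[10, 10, 10], roll=[0, 0, 0])

```text
t: 28.7
tcp_pos: [487.6, 73.8, 58.0]
ee_rot: [[0.5, -0.0, 0.866], [-0.866, 0.001, 0.5], [-0.001, -1.0, 0.001]]
wrist_force: [1.0, -4.7, -2.2]
width: 14.8
```

Call:
send_rows([
  [0, 0.5, 0],
  [0, 0.6, 0],
  [0, 0.6, 0],
], grip=[10, 10, 10], roll=[0, 0, 0])

```text
t: 29.0
tcp_pos: [487.6, 73.8, 58.0]
ee_rot: [[0.5, 0.0, 0.866], [-0.866, 0.0, 0.5], [-0.0, -1.0, 0.0]]
wrist_force: [0.8, -5.7, -1.2]
width: 14.7
```

```bash
python3 st.py
```

```text
t 29.0 q [ 0.15   0.127 -0.426  1.018  0.     2.769] tcp [487.62  73.78  57.99] ang -60.03 tilt [ 0.  0. -1.] F [ 0.77 -5.68 -1.24] T [-1.175 -0.191 -0.022] w 14.655163566913572
```

Call:
send_rows([
  [0, 0, 0],
  [0, 0, 0],
  [0, 0, 0],
  [0, 0, 0],
  [0, 0, 0],
  [0, 0, 0],
  [0, 0, 0],
  [0, 0, 0],
], grip=[14, 16, 18, 22, 28, 36, 40, 40], roll=[0, 0, 0, 0, 0, 0, 0, 0], grip_force=20)

```text
t: 29.8
tcp_pos: [487.6, 73.9, 58.0]
ee_rot: [[0.5, 0.0, 0.866], [-0.866, 0.0, 0.5], [-0.0, -1.0, 0.0]]
wrist_force: [0.4, -0.0, -0.0]
width: 39.6
```

Call:
send_rows([
  [0, 0, 10],
  [0, 0, 25],
  [0, 0, 45],
  [0, 0, 70],
  [-20, -10, 100],
  [-60, -30, 130],
  [-100, -60, 140],
  [-140, -100, 140],
], grip=[40, 40, 40, 40, 40, 40, 40, 40], roll=[0, 0, 0, 0, 0, 0, 0, 0])

```text
t: 30.6
tcp_pos: [354.9, -18.7, 200.5]
ee_rot: [[0.502, 0.004, 0.865], [-0.865, -0.0, 0.502], [0.002, -1.0, 0.004]]
wrist_force: [0.7, -0.6, 0.0]
width: 39.9
```

Call:
send_rows([
  [0, -40, 0],
  [0, -80, 0],
  [0, -120, 0],
  [0, -160, 0],
  [0, -190, 0],
  [0, -200, 0],
  [0, -200, 0],
], grip=[40, 40, 40, 40, 40, 40, 40], roll=[0, 0, 0, 0, 0, 0, 0])

```text
t: 31.3
tcp_pos: [354.8, -219.4, 200.7]
ee_rot: [[0.5, 0.004, 0.866], [-0.866, 0.0, 0.5], [0.002, -1.0, 0.004]]
wrist_force: [-0.8, 0.4, -0.2]
width: 39.9
```

```bash
python3 st.py;python3 - <<'E'
from h import *
s=cap('scene');t=cap('top')
a=cv2.resize(s['img'][180:280,180:340],None,fx=4.4,fy=4.4,interpolation=cv2.INTER_CUBIC)
b=cv2.resize(t['img'][140:280,210:430],None,fx=3.2,fy=3.2,interpolation=cv2.INTER_CUBIC)
save('crop9.png',np.vstack([a,b]) if a.shape[1]==b.shape[1] else np.vstack([cv2.resize(a,(b.shape[1],440)),b]),0.65)
save('full9.png',s['img'])
for n,d in(('s',s),('t',t)):
    h=cv2.cvtColor(d['img'],cv2.COLOR_RGB2HSV);m=cv2.inRange(h,(80,120,50),(98,255,255));k,l,st,c=cv2.connectedComponentsWithStats(m)
    for i in range(1,k):
        P=np.array([px2w(d,u,v) for v,u in np.argwhere(l==i)]);q=np.median(P,0)
        if st[i,4]>8 and 450<q[0]<540 and q[1]<200: print(n,st[i],q.round(1))
E
```

```text
t 31.3 q [-5.560e-01 -7.900e-02 -3.170e-01  1.330e+00  2.000e-03  2.063e+00] tcp [ 354.79 -219.45  200.74] ang -60.02 tilt [ 4.2e-03  2.0e-04 -1.0e+00] F [-0.78  0.44 -0.19] T [ 0.044 -0.004 -0.029] w 39.948692676293604
s [199 198   8  10  33] [ 514.1 -163.6  143.1]
s [285 198   4   4  12] [491.1  71.6  87.6]
t [361 208  10  17  59] [ 505.7 -162.7  144. ]
t [259 229   6   6  29] [485.6  72.6  86.5]
```

View pics/crop9.png

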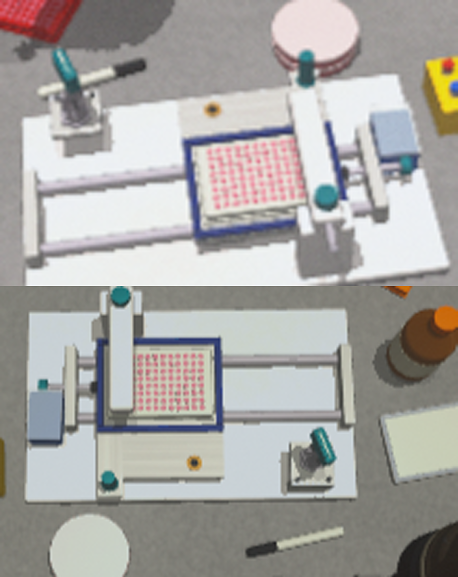

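The nose touches the black tip at crop (95,388). The plate lies in its nest, the plunger is up and turned, and the bystanders are where they were.

```bash
python3 -c "
from h import *
print(robot.hand_in())"
```

```text
the job is handed in; nothing more can be done
None
```

The plunger is unlocked and stays up by itself, the carriage rests against the rubber stop, and I handed the job in at about 31 s of the 72 s allowed.

- **Plunger:** I felt the end of pull at about 21.4 mm of lift, where the force rose from 11 to 14 N. I backed off about half a millimetre and twisted it clockwise 70° (1.22 rad) with almost no resistance. I then eased it down about 4.8 mm until the spring's pull left the hand, and let go. In the last pictures the grip's top still stands at about 143 to 144 mm.
- **Carriage:** I held the post and slid the carriage about 136 mm against roughly 2.5 N of drag. It met the stop at a total force of 5.7 N, so the push on the rubber was about 3 N. I released it and moved the arm clear.
- **Last checks:**
  - The wrist force was near zero with the gripper open and away from everything.
  - The nose was at the stop tip, the plate in its nest, and the bystanders visible in the last crops looked unmoved. I did not measure their positions.
- **Disagreements:**
  - Camera positions and feel differed by 2 to 4 mm, within or a little over the stated calibration, so I went by feel.
  - Sideways forces of up to about 5 N on each axis appeared during the twist, and 5 to 6 N along x and z during part of the slide.

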